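# Seat the rocking cover on the potting trough

### The arm

A 7-joint arm with a two-finger parallel gripper is mounted at the origin on the work surface. World frame = base frame: x ahead of the robot, y to its left, z up, the work surface at z = 0. Lengths are in m, angles in rad, forces in N, time in s.
With the tool pointing down it reaches from about 0.4 to 0.85 m from the base axis. Payload 10.4 kg.
Tool frame: the origin (TCP) lies midway between the tips of the shut fingers; the grasp point (between the pads) lies 19 mm behind it; z points along the fingers, x is the direction in which the jaws open and shut, and the axes are right-handed (so a half turn about z gives the same grasp; the last joint's range is limited). The gripper opens to 85 mm and grips with 20 to 120 N. Pads are 22 mm wide; open, the fingers measure 114 mm over their backs; the gripper's body (76 mm by 85 mm) begins 54 mm behind the grasp point. The pads swing forward as they close: fully open they stand 13 mm farther back than shut.
Start: joints at [1.199, 0.332, -0.065, 1.46, 0.022, 1.35, -0.088], TCP at [0.214, -0.587, 0.231] pointing down, gripper open.
Joint ranges: [-2.6, 2.6], [-0.5, 2.12], [-1.47, 1.34], [0.16, 2.42], [-1.27, 4.41], [0.06, 2.06], [-2.6, 2.6]. Speed limits (rad/s): [2.22, 2.22, 2.79, 2.79, 3.14, 3.14, 3.14].

### API

Orientations are given as a unit quaternion [x, y, z, w].
In Python, from workcell import manip, cams gives the robot as it stands.
- The arm moves only by the tool move_arm, never from a script. Its argument "moves" is a list of rows, each a list of 7 numbers: the turn, a rotation vector about the tool's x, y, z in degrees, then the shift along the tool's x, y, z in m, then the finger opening in m, from 0 to 0.0854. A call has 1 to 10 rows; each row is the pose to reach, as a shift and turn from the pose commanded when the call began, along the tool's axes at that moment; what a row does not reach only later rows make up. A row lasts 1/10 s, in which the tool goes at most 50 mm and 8.59 degrees, less where a joint would pass 70% of its speed; a pose out of reach is approached as far as the arm can. A call with a gripper value outside its range is refused whole. The fingers move at their own pace and stop on an object; "grip_force" is the grip in N (left out, the last holds). Time passes only in rows, so rows that repeat a pose let the fingers close. It gives the time, the measured TCP pose, the force and the opening at its end, in the units of the state.
- manip.get_obs(): the state, without advancing time (a new reading comes with each control period).
- cams.camera(name): name is "scene" or "top" or "wrist"; returns the picture (480x640x3 uint8, red, green, blue); there is no depth.
- cams.camera_params(name): a dict with "fx", "fy", "cx", "cy" (pixels), "xyz" and "rotation" of the camera in the world. Camera axes: x right, y up, looking along -z (the intrinsics and any distortion apply to the point x, -y, -z); pixel columns grow to the right and rows downward; lengths in m; the calibration is good to about 2 mm. The wrist camera is an equidistant fisheye: a pixel r from the principal point sees the ray r / f radians off the axis. A picture is of the moment at which its call begins: read the wrist's pose just before it. camera_params takes no time and is no camera call; for the wrist camera it gives the pose at the moment of the call.
- manip.hand_in(): hands the job in, once; it reports no verdict.
The state is a dict: "clock": time; "joint_pos": joint angles; "joint_velocities": joint speeds; "tau": joint torques, N m; "position": TCP position; "ee_rot": TCP orientation; "ft_force": force on the tool from outside, world axes, zero at the start; "torque": the same for the moment, N m; "grip_width": opening from 0.0 (shut) to 1.0 (fully open).
Only numpy, scipy, OpenCV 4.12 (cv2) and the standard library are available. Lean on these libraries where they do the work, as an engineer would, in place of code of your own. Each camera call takes 0.05 s, during which the arm holds its last target. There are 200 camera calls.

### The job

One of the three bin covers on the potting trough rocks, because a rubber bumper under one of its corners has worked up. Go along the covers from the robot's left to its right, pressing each with the fingertips to feel which one rocks, and push the rocking cover down firmly over the raised bumper until the bumper is home and all three covers sit level. Only press, with no more than firm thumb pressure: do not lift the covers out, and leave the mallet and the rock pegs where they lie.

Things in the scene. Friction and masses are not known exactly. Their poses are not given: they have to be found in the camera images.
- trough: Galvanised three-bin potting trough, 142 mm (x) by 412 mm (y), rim 100 mm above its underside, heavy, fixed, standing on two timber battens 15 to 65 mm thick. Origin: middle of its underside, at the top of the battens; y runs along the bins towards the left cover, z up. Bin centres at y = +135 mm (left), 0, -135 mm (right). A seated cover is level, its flat top 103 mm above the origin, and does not give.
- cover_left: Left cover (+y, the robot's left): square sheet-metal drop-in lid 120 x 120 mm, flat top, edges turned down 10 mm all round, about 0.26 kg, loose in its opening with 2 mm play each side. A black knob 22 mm across stands 18 mm high in the middle. Origin: middle of the cover at the lower edge of the turned-down sides, 10 mm below the flat top; z up, x and y along its sides.
- cover_middle: Middle cover, the same. Four domed rubber bumpers carry each cover, out of sight under it, one near each corner: 45 mm from its centre in both x and y. One of the twelve bumpers has worked up 5 mm out of its hole. It holds still under a light press (up to about 12 N on it), slides down under 13 to 20 N, stops hard when home, and stays where it is pushed.
- cover_right: Right cover (-y), the same. The cover over the raised bumper rocks about the diagonal through it: pressed over that bumper it stands firm, about 5 mm higher than a seated cover; the opposite corner is firm at normal height; each of the two other corners goes down as far as normal height at the lightest touch while its opposite comes up about 5 mm. At rest it leans to either side.
- mallet: Wooden mallet lying on the bench beyond the trough, 330 mm long, head 75 x 125 x 60 mm. Origin: on the bench under the handle, x towards the head. Not used.
- rock_peg1: Steel rock peg with T head, 14 mm thick, 220 mm long, lying in a flat aluminium tray to the robot's right of the trough. Origin: under its middle. Not used.
- rock_peg2: The second such peg in the tray.
- rock_peg3: The third such peg in the tray.
Things that resemble listed ones, but are neither listed nor needed, are in the scene too. What is shaped like the cover_left but purple or turquoise is not meant. Leave any red look-alike of the cover_right alone.

How it is judged:
On the way, in this order (a step that is already met when the one before it is completed fails the run):
1. the left cover is pressed with the fingers (more than 2 N) (contact force between the fingers and cover_left above 2 N), for 0.05 s.
2. the middle cover is pressed with the fingers (more than 2 N) (contact force between the fingers and cover_middle above 2 N), for 0.05 s.
3. the right cover is pressed with the fingers (more than 2 N) (contact force between the fingers and cover_right above 2 N), for 0.05 s.
At the end, for the whole second after the job is handed in: All three covers lie in their bins at rest, level within 1 degree (0.0175 rad) and fully down (within 1.5 mm of the height of a cover on four home bumpers) (angle between each of cover_left, cover_middle, cover_right's own z axis and vertical below 0.0175 rad and z of cover_left in the frame of trough between 0.0905 and 0.0945 m and linear speed of each of cover_left, cover_middle, cover_right below 0.02 m/s and z of cover_middle in the frame of trough between 0.0905 and 0.0945 m and z of cover_right in the frame of trough between 0.0905 and 0.0945 m); the robot touches nothing.
It fails at once if a cover was lifted out of its bin or pried up (z of any of cover_left, cover_middle, cover_right in the frame of trough above 0.104 m or angle between any of cover_left, cover_middle, cover_right's own z axis and vertical above 0.15 rad).
It fails at once if a cover was struck or leaned on with more than 80 N (contact force between any of cover_left, cover_middle, cover_right and the fingers above 80 N).
It fails at once if the mallet or a rock peg was moved (distance of any of mallet, rock_peg1, rock_peg2, rock_peg3 from where it was at the start of the episode above 0.015 m).
It also fails if it takes over 64 s, if anything falls off the work surface, if the arm or the gripper's body presses on something with over 40 N, if the wrist force passes 120 N, or if a joint passes its speed limit or range.

## Working session

There is one attempt and no reset: what is moved stays moved. The work goes in short steps, Python scripts to look and compute and a tool call to move; the robot and the scene stay as the last step left them, time stands still between calls to the robot, and variables do not carry over. Pictures are saved under pics/ and viewed, about 8 in all and at most 12, crops included, and the job is handed in when it is done.

Besides the shell and the picture viewer there is one more tool, called after "Call:" as a command line: name --pt "numbers of a row" for each row, then --argument value for the rest. move_arm: Moves the arm, as the interface text tells. Its arguments: {"type":"object","properties":{"moves":{"type":"array","items":{"type":"array","items":{"type":"number"}}},"grip_force":{"type":"number"}},"required":["moves"]}

```bash
mkdir -p pics; ls; python3 - <<'E'
from workcell import manip,cams
import cv2
o=manip.get_obs(); print(o)
for n in("scene","top"):
    p=cams.camera_params(n); print(n,p)
    cv2.imwrite(f"pics/{n}1.png",cams.camera(n)[:,:,::-1])
E
```

```text
pics
{'clock': 0.0, 'joint_pos': array([ 1.19936419,  0.33291204, -0.06469006,  1.4609387 ,  0.0216234 ,
        1.34988348, -0.08850314]), 'joint_velocities': array([ 1.02392572e-03,  4.25918981e-04,  1.12136071e-03, -4.85532255e-05,
       -8.80549612e-04,  2.94615785e-04, -6.58203900e-04]), 'tau': array([-1.17652944e-03, -6.25441074e+01,  4.83837223e-02, -3.91604984e+01,
        1.61390734e-02,  9.88706772e-03,  9.76275572e-06]), 'position': array([ 0.2134815 , -0.5870171 ,  0.23049207]), 'ee_rot': array([ 8.19088682e-01, -5.73666461e-01, -6.17010700e-04, -3.76285246e-04]), 'ft_force': array([-0.04368465,  0.13439214, -1.06554073]), 'torque': array([0.01413659, 0.04434806, 0.04590777]), 'grip_width': 0.9991399838930611}
scene {'fx': 465.27683209251217, 'fy': 465.27683209251217, 'cx': 324.6110570981322, 'cy': 234.81690220093026, 'xyz': array([1.23038477, 0.41815812, 0.97182962]), 'rotation': array([0.17001677, 0.35783924, 0.82307534, 0.40693041])}
top {'fx': 539.586185555369, 'fy': 539.586185555369, 'cx': 317.6891276917386, 'cy': 242.71034652426704, 'xyz': array([ 0.27421518, -0.13979101,  1.32852595]), 'rotation': array([ 0.06952343, -0.07138558, -0.69860145,  0.70853836])}
```

View pics/top1.png

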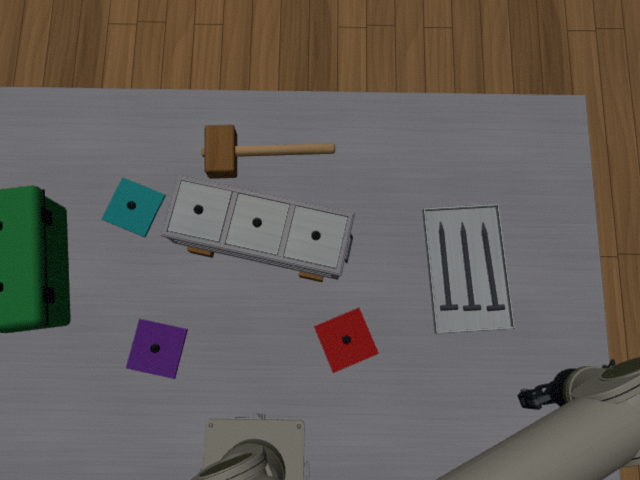

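View pics/scene1.png

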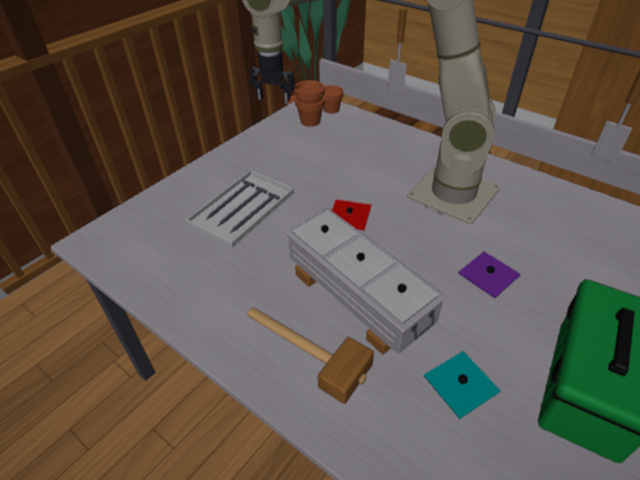

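The top view shows the trough with the left, middle and right knobs at about (198,209), (257,222) and (316,235). In the scene view they are at (402,288), (361,257) and (325,229). The trough is turned about 12°, and the arm is parked on the right beyond the peg tray. Next I triangulate the knobs.

```bash
cat > h.py <<'E'
import numpy as np, cv2
from scipy.spatial.transform import Rotation as R
from workcell import manip,cams
def ray(n,uv):
    p=cams.camera_params(n); d=np.array([(uv[0]-p['cx'])/p['fx'],-(uv[1]-p['cy'])/p['fy'],-1.])
    return p['xyz'],R.from_quat(p['rotation']).apply(d)
def plane(n,uv,z):
    o,d=ray(n,uv); return o+d*(z-o[2])/d[2]
def blob(img,uv,r=9,t=70):
    x,y=uv; c=img[y-r:y+r+1,x-r:x+r+1].max(2)<t
    m=cv2.moments(c.astype(np.uint8),True); return (x-r+m['m10']/m['m00'],y-r+m['m01']/m['m00']),m['m00']
def tri(rs):
    A=np.zeros((3,3));b=np.zeros(3)
    for o,d in rs:
        d=d/np.linalg.norm(d);P=np.eye(3)-np.outer(d,d);A+=P;b+=P@o
    x=np.linalg.solve(A,b); return x,[np.linalg.norm(np.cross(x-o,d/np.linalg.norm(d))) for o,d in rs]
def totool(p):
    o=manip.get_obs(); return R.from_quat(o['ee_rot']).inv().apply(np.array(p)-o['position'])
E
python3 - <<'E'
from h import *
t=cv2.imread('pics/top1.png');s=cv2.imread('pics/scene1.png')
K=[]
for a,b in (((198,209),(402,288)),((257,222),(361,257)),((316,235),(325,229))):
    (ca,na),(cb,nb)=blob(t,a),blob(s,b)
    x,e=tri([ray('top',ca),ray('scene',cb)]);K.append(x);print(ca,na,cb,nb,x.round(4),np.round(e,4))
v=K[0]-K[2];print(np.linalg.norm(v),'yaw of trough y axis',np.degrees(np.arctan2(v[1],v[0])))
print(np.degrees(R.from_quat(manip.get_obs()['ee_rot']).as_matrix()[:, 0]), R.from_quat(manip.get_obs()['ee_rot']).as_matrix().round(3))
cr=cv2.resize(t[165:290,155:365],None,fx=3.8,fy=3.8,interpolation=cv2.INTER_CUBIC);cv2.imwrite('pics/topcrop.png',cr)
E
```

```text
(197.97058823529412, 209.05882352941177) 68.0 (401.5, 287.86206896551727) 58.0 [0.5847 0.1288 0.155 ] [0.0003 0.0003]
(256.8484848484849, 222.06060606060606) 66.0 (360.25, 256.4166666666667) 48.0 [ 0.5571 -0.0039  0.1525] [0.0005 0.0005]
(315.4590163934426, 235.0655737704918) 61.0 (324.2439024390244, 228.34146341463415) 41.0 [ 0.5294 -0.136   0.1524] [0.0001 0.0001]
0.27051850254412174 yaw of trough y axis 78.21955784263159
[ 19.58416922 -53.84478534  -0.07587752] [[ 0.342 -0.94  -0.001]
 [-0.94  -0.342  0.001]
 [-0.001  0.    -1.   ]]
```

View pics/topcrop.png

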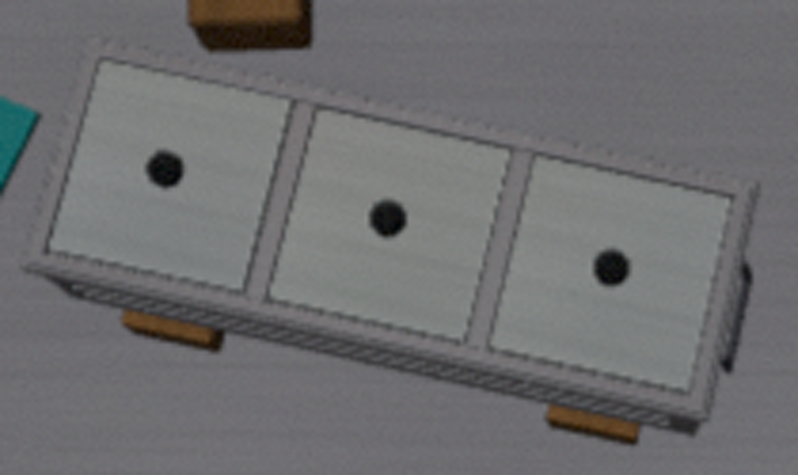

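The crop shows all three covers seated in their openings, with no lean visible. The left knob triangulates about 2.5 mm higher than the others, which hints at it, but I will feel all three covers. First I shut the fingers and go above the left cover, with the tool aligned to the trough.

Call:
move_arm --pt "0 0 -58.2 -0.546 -0.594 0.02 0" --pt "0 0 -58.2 -0.546 -0.594 0.02 0" --pt "0 0 -58.2 -0.546 -0.594 0.02 0" --pt "0 0 -58.2 -0.546 -0.594 0.02 0" --pt "0 0 -58.2 -0.546 -0.594 0.02 0" --pt "0 0 -58.2 -0.546 -0.594 0.02 0" --pt "0 0 -58.2 -0.546 -0.594 0.02 0" --pt "0 0 -58.2 -0.546 -0.594 0.02 0" --pt "0 0 -58.2 -0.546 -0.594 0.02 0" --pt "0 0 -58.2 -0.546 -0.594 0.02 0" --grip_force 40

```text
clock: 1.1
position: [0.4442, -0.1418, 0.2189]
ee_rot: [0.995, -0.103, 0.0, 0.0]
ft_force: [0.3, -0.7, -0.4]
grip_width: 0.003
```

```bash
cat > w.py <<'E'
from h import *
import sys
o=manip.get_obs();M=R.from_quat(o['ee_rot']).as_matrix()
tgt=np.array(eval(sys.argv[1]))
print(o['clock'],o['position'].round(4),o['ft_force'].round(2),o['grip_width'],'to target in tool:',totool(tgt).round(4),'yaw x',np.degrees(np.arctan2(M[1,0],M[0,0])).round(2),'z',M[:,2].round(4))
E
python3 w.py "[0.5847,0.1288,0.21]"
```

```text
1.1 [ 0.4442 -0.1418  0.2189] [ 0.29 -0.69 -0.41] 0.002696245834347983 to target in tool: [ 0.082  -0.2937  0.0087] yaw x -11.83 z [ 0.e+00 -5.e-04 -1.e+00]
```

Call:
move_arm --pt "0 0 0 0.039 -0.337 0.009 0" --pt "0 0 0 0.039 -0.337 0.009 0" --pt "0 0 0 0.039 -0.337 0.009 0" --pt "0 0 0 0.039 -0.337 0.009 0" --pt "0 0 0 0.039 -0.337 0.009 0" --pt "0 0 0 0.039 -0.337 0.009 0" --pt "0 0 0 0.039 -0.337 0.009 0" --pt "0 0 0 0.039 -0.337 0.009 0" --pt "0 0 0 0.039 -0.337 0.009 0" --pt "0 0 0 0.039 -0.337 0.009 0"

```text
clock: 2.1
position: [0.551, 0.1768, 0.2096]
ee_rot: [0.995, -0.104, -0.0, 0.0]
ft_force: [-0.9, 0.2, 0.2]
grip_width: -0.001
```

```bash
python3 w.py "[0.5514,0.1797,0.15]"
```

```text
2.1 [0.551  0.1768 0.2096] [-0.89  0.2   0.21] -0.0014368085678846283 to target in tool: [-0.0002 -0.0029  0.0596] yaw x -11.89 z [-5.e-04 -9.e-04 -1.e+00]
```

Call:
move_arm --pt "0 0 0 0 -0.003 0.03 0" --pt "0 0 0 0 -0.003 0.05 0" --pt "0 0 0 0 -0.003 0.057 0" --pt "0 0 0 0 -0.003 0.058 0" --pt "0 0 0 0 -0.003 0.059 0" --pt "0 0 0 0 -0.003 0.059 0"

```text
clock: 2.7
position: [0.5522, 0.181, 0.152]
ee_rot: [0.995, -0.103, 0.001, -0.0]
ft_force: [-0.4, 0.5, 0.6]
grip_width: -0.001
```

Call:
move_arm --pt "0 0 0 0 0 0.001 0" --pt "0 0 0 0 0 0.002 0" --pt "0 0 0 0 0 0.003 0" --pt "0 0 0 0 0 0.003 0"

```text
clock: 3.1
position: [0.5516, 0.181, 0.1478]
ee_rot: [0.995, -0.103, -0.0, 0.0]
ft_force: [0.6, -0.1, -0.4]
grip_width: 0.002
```

Call:
move_arm --pt "0 0 0 0 0 0.001 0" --pt "0 0 0 0 0 0.002 0" --pt "0 0 0 0 0 0.002 0"

```text
clock: 3.4
position: [0.5516, 0.1811, 0.1457]
ee_rot: [0.995, -0.103, -0.0, 0.0]
ft_force: [-0.4, 0.2, 0.3]
grip_width: 0.0
```

Call:
move_arm --pt "0 0 0 0 0 0.001 0" --pt "0 0 0 0 0 0.002 0" --pt "0 0 0 0 0 0.002 0"

```text
clock: 3.7
position: [0.5516, 0.181, 0.1437]
ee_rot: [0.995, -0.103, -0.0, 0.0]
ft_force: [-0.5, 0.2, 0.2]
grip_width: 0.003
```

Call:
move_arm --pt "0 0 0 0 0 0.001 0" --pt "0 0 0 0 0 0.002 0" --pt "0 0 0 0 0 0.002 0"

```text
clock: 4.0
position: [0.5516, 0.181, 0.1418]
ee_rot: [0.995, -0.103, -0.0, 0.0]
ft_force: [1.2, 0.6, -1.1]
grip_width: 0.004
```

Call:
move_arm --pt "0 0 0 0 0 0.001 0" --pt "0 0 0 0 0 0.002 0" --pt "0 0 0 0 0 0.002 0"

```text
clock: 4.3
position: [0.5516, 0.1811, 0.1397]
ee_rot: [0.995, -0.103, -0.0, 0.0]
ft_force: [-0.4, 0.0, -0.3]
grip_width: 0.002
```

Call:
move_arm --pt "0 0 0 0 0 0.001 0" --pt "0 0 0 0 0 0.002 0" --pt "0 0 0 0 0 0.002 0"

```text
clock: 4.6
position: [0.5519, 0.1812, 0.1388]
ee_rot: [0.995, -0.103, 0.0, 0.0]
ft_force: [-2.1, -1.3, 8.0]
grip_width: -0.001
```

Call:
move_arm --pt "0 0 0 0 0 -0.015 0" --pt "0 0 0 0.04 0 -0.015 0" --pt "0 0 0 0.086 0 -0.015 0" --pt "0 0 0 0.086 0 -0.01 0" --pt "0 0 0 0.086 0 -0.007 0" --pt "0 0 0 0.086 0 -0.0055 0" --pt "0 0 0 0.086 0 -0.0055 0" --pt "0 0 0 0.086 0 -0.0055 0"

```text
clock: 5.4
position: [0.6354, 0.1639, 0.1441]
ee_rot: [0.995, -0.103, 0.0, 0.0]
ft_force: [-0.1, -0.1, 0.6]
grip_width: -0.003
```

Call:
move_arm --pt "0 0 0 0 0 0.001 0" --pt "0 0 0 0 0 0.001 0"

```text
clock: 5.6
position: [0.6357, 0.1635, 0.1426]
ee_rot: [0.995, -0.103, 0.0, 0.0]
ft_force: [-0.8, -0.0, 0.1]
grip_width: -0.001
```

Call:
move_arm --pt "0 0 0 0 0 0.001 0" --pt "0 0 0 0 0 0.002 0" --pt "0 0 0 0 0 0.002 0"

```text
clock: 5.9
position: [0.6358, 0.1634, 0.1402]
ee_rot: [0.995, -0.103, -0.0, 0.0]
ft_force: [-0.2, 0.6, 0.1]
grip_width: 0.002
```

Call:
move_arm --pt "0 0 0 0 0 0.001 0" --pt "0 0 0 0 0 0.002 0" --pt "0 0 0 0 0 0.003 0" --pt "0 0 0 0 0 0.003 0"

```text
clock: 6.3
position: [0.6361, 0.1636, 0.1388]
ee_rot: [0.995, -0.103, 0.001, 0.0]
ft_force: [-3.8, -1.1, 10.4]
grip_width: 0.005
```

Call:
move_arm --pt "0 0 0 0 0 -0.015 0" --pt "0 0 0 0 0.04 -0.015 0" --pt "0 0 0 0 0.086 -0.015 0" --pt "0 0 0 0 0.086 -0.01 0" --pt "0 0 0 0 0.086 -0.007 0" --pt "0 0 0 0 0.086 -0.006 0" --pt "0 0 0 0 0.086 -0.006 0" --pt "0 0 0 0 0.086 -0.006 0"

```text
clock: 7.1
position: [0.6184, 0.0806, 0.1438]
ee_rot: [0.995, -0.102, 0.0, -0.0]
ft_force: [0.1, 0.1, 1.7]
grip_width: -0.0
```

Call:
move_arm --pt "0 0 0 0 0 0.001 0" --pt "0 0 0 0 0 0.001 0" --pt "0 0 0 0 0 0.001 0"

```text
clock: 7.4
position: [0.6185, 0.0805, 0.1434]
ee_rot: [0.995, -0.102, 0.0, -0.0]
ft_force: [-2.6, -0.3, 7.3]
grip_width: 0.002
```

The left cover is firm and about 5 mm high at its far/right corner, and at normal height (0.139) at both left corners. So it is the rocking cover. Next I press the middle and right covers before seating it.

Call:
move_arm --pt "0 0 0 0 0 -0.012 0" --pt "0 0 0 0 0.045 -0.012 0" --pt "0 0 0 0 0.09 -0.012 0" --pt "0 0 0 0 0.135 -0.012 0" --pt "0 0 0 0 0.135 -0.006 0" --pt "0 0 0 0 0.135 0 0" --pt "0 0 0 0 0.135 0.003 0" --pt "0 0 0 0 0.135 0.004 0" --pt "0 0 0 0 0.135 0.0045 0" --pt "0 0 0 0 0.135 0.0045 0"

```text
clock: 8.4
position: [0.5907, -0.0511, 0.1387]
ee_rot: [0.995, -0.102, 0.0, -0.0]
ft_force: [-3.8, -0.8, 6.4]
grip_width: -0.001
```

Call:
move_arm --pt "0 0 0 0 0 0 0" --pt "0 0 0 0 0 -0.012 0" --pt "0 0 0 0 0.045 -0.012 0" --pt "0 0 0 0 0.09 -0.012 0" --pt "0 0 0 0 0.135 -0.012 0" --pt "0 0 0 0 0.135 -0.006 0" --pt "0 0 0 0 0.135 -0.002 0" --pt "0 0 0 0 0.135 0 0" --pt "0 0 0 0 0.135 0 0" --pt "0 0 0 0 0.135 0 0"

```text
clock: 9.4
position: [0.5636, -0.1834, 0.1387]
ee_rot: [0.995, -0.102, 0.0, 0.0]
ft_force: [-2.2, -0.3, 5.4]
grip_width: 0.007
```

Both are firm at 0.139. Back to the left cover's raised corner.

Call:
move_arm --pt "0 0 0 0 0 0 0" --pt "0 0 0 0 0 -0.018 0" --pt "0 0 0 0 -0.045 -0.018 0" --pt "0 0 0 0 -0.09 -0.018 0" --pt "0 0 0 0 -0.135 -0.018 0" --pt "0 0 0 0 -0.18 -0.018 0" --pt "0 0 0 0 -0.225 -0.018 0" --pt "0 0 0 0 -0.27 -0.018 0" --pt "0 0 0 0 -0.27 -0.012 0" --pt "0 0 0 0 -0.27 -0.008 0"

```text
clock: 10.4
position: [0.6177, 0.0824, 0.1455]
ee_rot: [0.995, -0.101, -0.0, -0.0]
ft_force: [-0.7, -0.5, -0.1]
grip_width: 0.004
```

Call:
move_arm --pt "0 0 0 0 0 0.003 0" --pt "0 0 0 0 0 0.0045 0" --pt "0 0 0 0 0 0.0055 0" --pt "0 0 0 0 0 0.0065 0" --pt "0 0 0 0 0 0.0075 0" --pt "0 0 0 0 0 0.0075 0"

```text
clock: 11.0
position: [0.6182, 0.0796, 0.1397]
ee_rot: [0.995, -0.103, 0.0, -0.001]
ft_force: [-4.4, 3.8, 10.4]
grip_width: 0.001
```

Call:
move_arm --pt "0 0 0 0 0 0.001 0" --pt "0 0 0 0 0 0.002 0" --pt "0 0 0 0 0 0.003 0" --pt "0 0 0 0 0 0.004 0" --pt "0 0 0 0 0 0.004 0" --pt "0 0 0 0 0 0.004 0"

```text
clock: 11.6
position: [0.6185, 0.0796, 0.138]
ee_rot: [0.995, -0.103, 0.001, -0.0]
ft_force: [-12.4, 1.0, 27.7]
grip_width: -0.001
```

It slid down and stopped hard at 27.7 N. Next I check the free-diagonal corners with a light press.

Call:
move_arm --pt "0 0 0 0 0 0 0" --pt "0 0 0 0 0 -0.015 0" --pt "0 0 0 -0.045 0 -0.015 0" --pt "0 0 0 -0.086 0 -0.015 0" --pt "0 0 0 -0.086 0 -0.009 0" --pt "0 0 0 -0.086 0 -0.0055 0" --pt "0 0 0 -0.086 0 -0.0045 0" --pt "0 0 0 -0.086 0 -0.0045 0"

```text
clock: 12.4
position: [0.5349, 0.096, 0.1389]
ee_rot: [0.995, -0.104, -0.0, -0.0]
ft_force: [-0.1, -0.5, 0.4]
grip_width: 0.003
```

Call:
move_arm --pt "0 0 0 0 0 0.001 0" --pt "0 0 0 0 0 0.0015 0" --pt "0 0 0 0 0 0.0015 0"

```text
clock: 12.7
position: [0.5351, 0.0962, 0.1385]
ee_rot: [0.995, -0.103, 0.001, 0.0]
ft_force: [-4.4, -3.7, 11.5]
grip_width: -0.001
```

Call:
move_arm --pt "0 0 0 0 0 -0.02 0" --pt "0 0 0 0 0 -0.06 0" --pt "0 0 0 -0.05 0.05 -0.11 0" --pt "0 0 0 -0.09 0.1 -0.15 0" --pt "0 0 0 -0.09 0.15 -0.15 0" --pt "0 0 0 -0.09 0.2 -0.15 0" --pt "0 0 0 -0.09 0.25 -0.15 0" --pt "0 0 0 -0.09 0.3 -0.15 0" --pt "0 0 0 -0.09 0.35 -0.15 0" --pt "0 0 0 -0.09 0.35 -0.15 0"

```text
clock: 13.7
position: [0.3737, -0.2296, 0.2879]
ee_rot: [0.995, -0.103, 0.0, 0.0]
ft_force: [1.7, -0.4, 0.3]
grip_width: 0.003
```

```bash
python3 - <<'E'
from h import *
o=manip.get_obs();print(o['clock'],o['position'],o['ft_force'].round(2))
for n in("scene","top"): cv2.imwrite(f"pics/{n}2.png",cams.camera(n)[:,:,::-1])
t=cv2.imread('pics/top2.png');s=cv2.imread('pics/scene2.png')
for a,b in (((198,209),(402,288)),((257,222),(361,257)),((316,235),(325,229))):
    (ca,na),(cb,nb)=blob(t,a),blob(s,b)
    print(np.round(ca,1),na,np.round(cb,1),nb,tri([ray('top',ca),ray('scene',cb)])[0].round(4))
cv2.imwrite('pics/chk.png',np.hstack([cv2.resize(t[110:360,150:530],(532,350)),cv2.resize(s[190:390,270:460],(268,350))]))
E
```

```text
13.7 [ 0.3737416  -0.22956667  0.28787043] [ 1.74 -0.42  0.35]
[198.8 209.2] 67.0 [401.  288.4] 58.0 [0.5849 0.1277 0.1524]
[256.8 222. ] 64.0 [360.2 256.4] 47.0 [ 0.5572 -0.0039  0.1525]
[315.6 235.1] 63.0 [324.3 228.3] 40.0 [ 0.5293 -0.1361  0.1523]
```

View pics/chk.png

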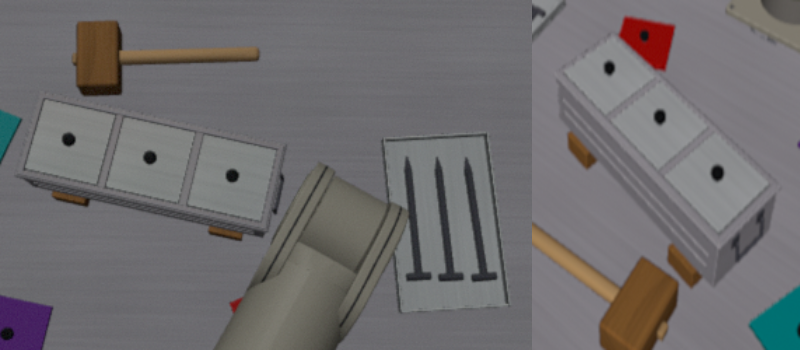

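All three knobs now triangulate to the same height (0.1523–0.1525 m). The picture shows the covers flush, the mallet and pegs undisturbed and the arm clear of everything. Handing in.

```bash
python3 -c "
from workcell import manip
print(manip.hand_in())"
```

```text
the job is handed in; nothing more can be done
None
```

The left cover was the one that rocked. I pushed it down, and by my last checks all three covers sit level. I handed the job in at about 14 s of the 64 s; no verdict was reported.

- **Finding it:** I pressed the covers left, middle, right, each at 5–10 N. The left cover stood firm at 143.4 mm over its far right-hand corner. Its two left-hand corners, and the one corner I pressed on each of the middle and right covers, were at about 138.7 mm.
- **Seating it:** I pressed over the raised corner. The bumper slid down and stopped hard at 138.0 mm with about 28 N vertical at the end of the push. The forces I read between pushes stayed well below the 80 N limit.
- **Last checks:** The left cover's near right-hand corner was then firm at 138.5 mm. The left knob had dropped from 155.0 to 152.4 mm, matching the other two (152.5 and 152.3 mm).
- **Surroundings:** The mallet and pegs look undisturbed, and the arm ended clear of everything.

None of the checks failed or disagreed. I did not go back to the seated corner with a second light press, or press the far left-hand corner again.

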